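# Turn up the keep-warm plate with a stroke along its curved touch track

### The arm

A 7-joint arm with a two-finger parallel gripper is mounted at the origin on a cart in front of the work surface, level with it; the furniture and walls round the work are solid. World frame = base frame: x ahead of the robot, y to its left, z up, the work surface at z = 0. Lengths are in m, angles in rad, forces in N, time in s.
With the tool pointing down it reaches from about 0.425 to 0.875 m from the base axis. Payload 9.9 kg.
Tool frame: the origin (TCP) lies at the very end of the fingers, on their centre line; the grasp point (between the pads) lies 19 mm behind it (env.grip_point_offset is the distance from the TCP to the grasp point, in m); z points along the fingers, y is the line along which they close (so a half turn about z gives the same grasp; the last joint's range is limited). The gripper opens to 85 mm and grips with 20 to 120 N. Pads are 22 mm wide; open, the fingers measure 114 mm over their backs; the gripper's body (76 mm by 85 mm) begins 54 mm behind the grasp point. The pads swing forward as they close: fully open they stand 13 mm farther back than shut.
Start: joints at [1.115, 0.576, 0.025, 1.437, -0.015, 1.129, -0.057], TCP at [0.245, -0.629, 0.231] pointing down, gripper open.
Joint ranges: [-2.76, 2.76], [-0.34, 2.15], [-1.52, 1.57], [0.19, 2.46], [-1.09, 4.23], [0.17, 1.99], [-2.82, 2.82]. Speed limits (rad/s): [2.22, 2.22, 3.01, 3.01, 3.14, 3.14, 3.14].

### API

Orientations are given as a unit quaternion [x, y, z, w].
In Python, from bench import env gives the robot as it stands.
- The arm moves only by the shell command python3 -m creep 'ROWS' [FORCE]. ROWS is JSON, one flat list of numbers, 5 for each row, row after row: the closure, from 0 (fully open) to 1 (shut), then the shift along the world's x, y, z in units of 40 mm (1.0 is 40 mm), then the turn about the world's z in units of 5 degrees (1.0 is 5 degrees). A call has exactly 8 rows; each row is the pose to reach, as a shift and turn from the pose commanded when the call began; what a row does not reach only later rows make up. A row lasts 1/12 s, in which the tool goes at most 41.7 mm and 7.16 degrees, less where a joint would pass 70% of its speed; a pose out of reach is approached as far as the arm can. A call with a gripper value outside its range is refused whole. The fingers move at their own pace and stop on an object; FORCE is the grip in N (left out, the last holds). Time passes only in rows, so rows that repeat a pose let the fingers close, or fill a call up. It gives the time, the measured TCP pose, the force, the opening and the grip force at its end, in the units of the state.
- env.observe(): the state, without advancing time (a new reading comes with each control period).
- env.camera(name): name is "scene" or "top" or "wrist"; returns a dict with "pixels" (400x640x3 uint8, red, green, blue), "range_z" (400x640 float32, m along the optical axis (not along the pixel's ray), 0 where there is no reading), "intrinsics" (3x3 intrinsics, pixels), "R" (3x3) and "t" (3): a world point X has camera coordinates R X + t; the wrist camera has in their place "hand_eye" (4x4, takes a point from camera to tool coordinates, whose origin is the TCP and whose axes are the flange's). Camera axes: x right, y down, z forward; pixel columns grow to the right and rows downward; lengths in m; the calibration is good to about 2 mm. A picture is of the moment at which its call begins: read the wrist's pose just before it.
- env.finish_job(): hands the job in; it is judged then, once.
Trained networks look in a picture, given as the dict that the camera call returned (one of the last four; its "shot" number tells which), for a name from the list of things; names that differ only in an ending like _2 or _b are one class to them, and where a whole thing is asked for, a point or a joint stands for the part that bears it (a point fixed in the world has none). Each returns a list of dicts, best first, with "confidence" (0 to 1); they miss things now and then, are a little off and sometimes report something else, mostly with a low value. They report only what shows in the picture. A call takes as long as a camera call.
- env.search_frame(picture, name): "rect" ([left, top, width, height] in pixels, round what is visible of it).
- env.pinpoint(picture, name): "xy" ([column, row] in pixels: a listed point, or the origin of a listed thing).
The state is a dict: "clock": time; "qpos": joint angles; "joint_velocities": joint speeds; "tau": joint torques, N m; "position": TCP position; "tcp_rot": TCP orientation; "wrist_force": force on the tool from outside, world axes, zero at the start; "ft_torque": the same for the moment, N m; "opening": opening from 0.0 (shut) to 1.0 (fully open); "finger_force": force on a finger pad.
Only numpy, scipy, OpenCV 4.12 (cv2) and the standard library are available. Lean on these libraries where they do the work, as an engineer would, in place of code of your own. Each camera call takes 0.05 s, during which the arm holds its last target. There are 200 camera calls.

### The job

Turn the keep-warm plate up from low to high: with the gripper closed and pointing down, stroke its fingertips lightly along the middle of the curved touch track, touching every dot in turn from the smallest to the largest. Finish while holding there, the fingertips still resting lightly on the largest dot. Do not lift or shift the plate, and leave the other things where they stand.

Things in the scene. Friction and masses are not known exactly. Their poses are not given: they have to be found in the camera images.
- warm_plate: loose round keep-warm plate, 200 mm across, about 1.6 kg, on rubber feet, turned any way round. Origin: centre of its underside, on the worktop; z up. Flat top 30 mm above the origin, with a steel disc (106 mm across, 1.5 mm proud) in the middle. The curved touch track lies on the top on its +x side; a small cord inlet sticks out of the rim on its -x side.
- touch_track: black arc-shaped strip on the plate, 22 mm wide, centre line of 75 mm radius about the plate's axis from -75 to +75 degrees (from the plate's +x, counter-clockwise from above). Flat top 38 mm over the worktop at rest. One sprung key: gives straight down up to 6 mm, from 1 N to 5 N fully down, then springs back. Frame as the plate's.
- dot1 (a point): centre of dot 1 of 6 on the top face of the touch track (38 mm above the worktop at rest); a flat white dot 6 mm across, at -75 degrees on the 75 mm arc: the smallest dot, the low end. Neighbouring dots are 39 mm apart in a straight line
- dot2 (a point): centre of dot 2 of 6 on the top face of the touch track (38 mm above the worktop at rest); a flat white dot 8 mm across, at -45 degrees on the 75 mm arc. Neighbouring dots are 39 mm apart in a straight line
- dot3 (a point): centre of dot 3 of 6 on the top face of the touch track (38 mm above the worktop at rest); a flat white dot 10.4 mm across, at -15 degrees on the 75 mm arc. Neighbouring dots are 39 mm apart in a straight line
- dot4 (a point): centre of dot 4 of 6 on the top face of the touch track (38 mm above the worktop at rest); a flat white dot 13.2 mm across, at 15 degrees on the 75 mm arc. Neighbouring dots are 39 mm apart in a straight line
- dot5 (a point): centre of dot 5 of 6 on the top face of the touch track (38 mm above the worktop at rest); a flat white dot 16.4 mm across, at 45 degrees on the 75 mm arc. Neighbouring dots are 39 mm apart in a straight line
- dot6 (a point): centre of dot 6 of 6 on the top face of the touch track (38 mm above the worktop at rest); a flat white dot 20 mm across, at 75 degrees on the 75 mm arc: the largest dot, the high end. Neighbouring dots are 39 mm apart in a straight line
- egg_timer: bystander: round wind-up kitchen timer, 62 mm wide, 42 mm tall; origin at the centre of its underside
- tuna_tin: bystander: round food tin, 86 mm wide, 40 mm tall; origin at the centre of its underside
- egg_cup_1: bystander: glazed egg cup, 49 mm wide, 60 mm tall; origin at the centre of its underside
- lemon: bystander: lemon, 71 x 53 x 51 mm; origin at the centre of its underside
- teaspoon: bystander: teaspoon lying flat, 130 x 26 x 11 mm; origin at the centre of its underside
- bottle_stopper: bystander: steel bottle stopper standing on its cap, 36 mm wide, 36 mm tall; origin at the centre of its underside

How it is judged:
By the outcome, as a careful person would: the job done as asked, in the order asked, and still so for the second after the job is handed in, while the arm keeps its last pose, push and grip.
It also fails if it takes over 35 s, if anything falls off the work surface, if the arm or the gripper's body presses on something with over 40 N, if the wrist force passes 120 N, or if a joint passes its speed limit or range.

## Working session

There is one attempt and no reset: what is moved stays moved. The work goes in short steps, Python scripts to look and compute and a shell command to move; the robot and the scene stay as the last step left them, time stands still between calls to the robot, and variables do not carry over. Pictures are saved under pics/ and viewed, at most 10 in all, crops included, and the job is handed in when it is done.

```bash
ls; mkdir -p pics
cat > h.py <<'E'
import numpy as np, cv2
from bench import env
def world(c,uv,z):
    K=np.array(c["intrinsics"]);R=np.array(c["R"]);t=np.array(c["t"])
    d=R.T@np.linalg.inv(K)@np.array([uv[0],uv[1],1.]); o=-R.T@t
    return o+d*(z-o[2])/d[2]
E
python3 - <<'E'
from h import *
s=env.observe();print(s["clock"],s["position"],s["tcp_rot"],s["wrist_force"])
for n in("top","scene"):
    c=env.camera(n);cv2.imwrite(f"pics/{n}.png",np.array(c["pixels"])[:,:,::-1])
    for d in["dot%d"%i for i in range(1,7)]+["warm_plate"]:
        r=env.pinpoint(c,d)[:2]
        for x in r: print(n,d,np.round(x["xy"]),round(x["confidence"],2),world(c,x["xy"],0 if d=="warm_plate" else .038).round(4))
E
```

```text
pics
0.0 [ 0.24506795 -0.62844582  0.23043253] [ 9.82765064e-01  1.84857029e-01 -1.98462672e-04 -8.16956180e-04] [1.24748692 0.9923999  0.08540146]
top dot1 [391. 162.] 0.95 [ 0.6061 -0.2292  0.038 ]
top dot1 [409. 186.] 0.93 [ 0.5453 -0.2736  0.038 ]
top dot2 [391. 162.] 0.95 [ 0.6061 -0.2292  0.038 ]
top dot2 [409. 186.] 0.93 [ 0.5453 -0.2736  0.038 ]
top dot3 [391. 162.] 0.95 [ 0.6061 -0.2292  0.038 ]
top dot3 [409. 186.] 0.93 [ 0.5453 -0.2736  0.038 ]
top dot4 [391. 162.] 0.95 [ 0.6061 -0.2292  0.038 ]
top dot4 [409. 186.] 0.93 [ 0.5453 -0.2736  0.038 ]
top dot5 [391. 162.] 0.95 [ 0.6061 -0.2292  0.038 ]
top dot5 [409. 186.] 0.93 [ 0.5453 -0.2736  0.038 ]
top dot6 [391. 162.] 0.95 [ 0.6061 -0.2292  0.038 ]
top dot6 [409. 186.] 0.93 [ 0.5453 -0.2736  0.038 ]
top warm_plate [380. 193.] 0.56 [ 0.5325 -0.2063  0.    ]
scene dot1 [336. 230.] 0.57 [ 0.5129 -0.2598  0.038 ]
scene dot1 [322. 234.] 0.35 [ 0.4722 -0.2566  0.038 ]
scene dot2 [336. 230.] 0.57 [ 0.5129 -0.2598  0.038 ]
scene dot2 [322. 234.] 0.35 [ 0.4722 -0.2566  0.038 ]
scene dot3 [336. 230.] 0.57 [ 0.5129 -0.2598  0.038 ]
scene dot3 [322. 234.] 0.35 [ 0.4722 -0.2566  0.038 ]
scene dot4 [336. 230.] 0.57 [ 0.5129 -0.2598  0.038 ]
scene dot4 [322. 234.] 0.35 [ 0.4722 -0.2566  0.038 ]
scene dot5 [336. 230.] 0.57 [ 0.5129 -0.2598  0.038 ]
scene dot5 [322. 234.] 0.35 [ 0.4722 -0.2566  0.038 ]
scene dot6 [336. 230.] 0.57 [ 0.5129 -0.2598  0.038 ]
scene dot6 [322. 234.] 0.35 [ 0.4722 -0.2566  0.038 ]
scene warm_plate [330. 232.] 0.6 [ 0.5297 -0.2027  0.    ]
```

View pics/top.png

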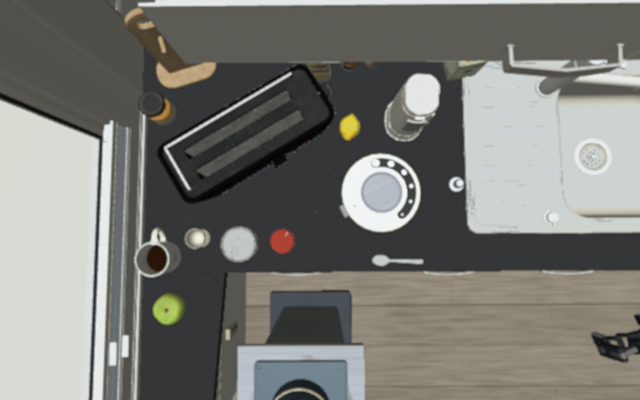

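The plate is at pixel (380,193). Its track runs from the largest dot at about (377,162) clockwise to the smallest at about (403,214), and the inlet is at (345,211). I'll move above it for a wrist view.

```bash
python3 -m creep '[1,0.4,0.8,0,0, 1,0.8,1.5,0,0, 1,1.2,2.2,0,0, 1,1.6,2.9,0,0, 1,2.0,3.6,0,0, 1,2.4,4.3,0,0, 1,2.8,5.0,0,0, 1,3.2,5.5,0,0]' 30; python3 -m creep '[1,0.5,0.7,0,0, 1,1,1.4,0,0, 1,1.5,2.1,0,0, 1,1.9,2.8,0,0, 1,2.2,3.4,0,0, 1,2.4,4,0,0, 1,2.4,4.2,0,0, 1,2.4,4.2,0,0]'
cat >> h.py <<'E'
from scipy.spatial.transform import Rotation as Ro
def wcam():
    s=env.observe();c=env.camera("wrist")
    H=np.array(c["hand_eye"]);T=np.eye(4);T[:3,:3]=Ro.from_quat(s["tcp_rot"]).as_matrix();T[:3,3]=s["position"]
    M=np.linalg.inv(T@H);c2=dict(c);c2["R"]=M[:3,:3];c2["t"]=M[:3,3];return c,c2
E
python3 - <<'E'
from h import *
c,c2=wcam();cv2.imwrite("pics/w1.png",np.array(c["pixels"])[:,:,::-1]);print(np.array(c["hand_eye"]).round(3))
for d in["dot1","dot6","warm_plate"]:
    for x in env.pinpoint(c,d)[:7]: print(d,np.round(x["xy"]),round(x["confidence"],2),world(c2,x["xy"],0 if d=="warm_plate" else .038).round(4))
E
```

```text
clock: 1.47
position: [0.374, -0.4063, 0.2316]
tcp_rot: [0.983, 0.185, 0.0, -0.0]
wrist_force: [-0.3, -0.6, 0.4]
opening: 0.002
finger_force: 0.0
clock: 2.13
position: [0.4699, -0.2384, 0.2314]
tcp_rot: [0.982, 0.187, 0.0, -0.0]
wrist_force: [0.2, -1.2, -0.1]
opening: 0.002
finger_force: 0.0
[[ 0.    -0.957 -0.291  0.074]
 [ 1.     0.     0.001 -0.   ]
 [-0.001 -0.291  0.957 -0.143]
 [ 0.     0.     0.     1.   ]]
dot1 [330.  11.] 0.91 [ 0.6059 -0.1928  0.038 ]
dot1 [341. 174.] 0.84 [ 0.4784 -0.2557  0.038 ]
dot1 [373. 154.] 0.84 [ 0.507  -0.2765  0.038 ]
dot1 [393.  71.] 0.79 [ 0.5823 -0.2628  0.038 ]
dot1 [393. 114.] 0.73 [ 0.548  -0.2788  0.038 ]
dot1 [367.  30.] 0.59 [ 0.6044 -0.228   0.038 ]
dot6 [330.  11.] 0.91 [ 0.6059 -0.1928  0.038 ]
dot6 [341. 174.] 0.84 [ 0.4784 -0.2557  0.038 ]
dot6 [373. 154.] 0.84 [ 0.507  -0.2765  0.038 ]
dot6 [393.  71.] 0.79 [ 0.5823 -0.2628  0.038 ]
dot6 [393. 114.] 0.73 [ 0.548  -0.2788  0.038 ]
dot6 [367.  30.] 0.59 [ 0.6044 -0.228   0.038 ]
warm_plate [314.  98.] 0.78 [ 0.534 -0.205  0.   ]
```

View pics/w1.png

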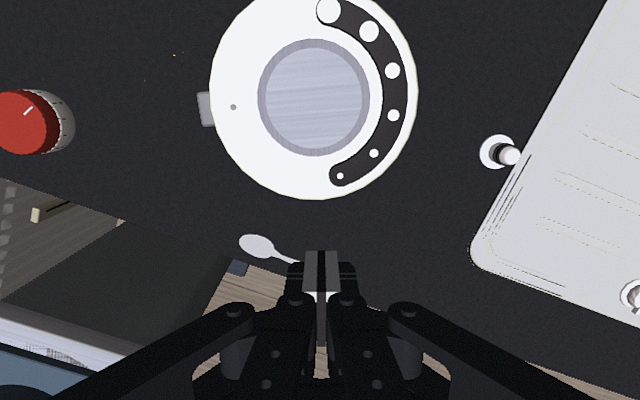

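The wrist view shows dot1 (smallest) at (341,174), running anticlockwise in the image through (373,154), (393,114), (393,71) and (367,30) to dot6 at (330,11). The egg timer and stopper are well clear. Next I'll refine the dots by blob centroid and fit the plate pose.

Run:
```python
from h import *
c,c2=wcam();g=cv2.cvtColor(np.array(c["pixels"]),cv2.COLOR_RGB2GRAY)
n,l,st,ce=cv2.connectedComponentsWithStats((g>140).astype(np.uint8))
P=[]
for p in[(341,174),(373,154),(393,114),(393,71),(367,30),(330,11)]:
    i=l[p[1],p[0]];print(ce[i].round(1),st[i][4],end=' ');P.append(world(c2,ce[i],.038)[:2])
P=np.array(P);a=np.radians([-75,-45,-15,15,45,75]);Q=.075*np.c_[np.cos(a),np.sin(a)]
p=P-P.mean(0);q=Q-Q.mean(0);th=np.arctan2((q[:,0]*p[:,1]-q[:,1]*p[:,0]).sum(),(q*p).sum())
R=np.array([[np.cos(th),-np.sin(th)],[np.sin(th),np.cos(th)]]);C=P.mean(0)-R@Q.mean(0)
print("\n",C,np.degrees(th),"\nres mm",((P-(Q@R.T+C))*1e3).round(1).tolist())
s=env.observe();print(s["position"],s["clock"])
for k in range(-75,76,5):
    w=C+R@(.075*np.array([np.cos(np.radians(k)),np.sin(np.radians(k))]));print(k,w.round(4),end=' ; ')
```

```text
[278.8 218.5] 187939 [278.8 218.5] 187939 [388.8 111.2] 114 [387.4  66.2] 200 [363.5  26.9] 331 [295.7  93.4] 28833 
 [ 0.50167974 -0.18723399] -74.14583809247273 
res mm [[-25.4, 6.7], [-53.3, 33.7], [44.8, -16.8], [42.4, -10.2], [36.8, -5.8], [-45.4, -7.6]]
[ 0.46862753 -0.24254219  0.23132562] 2.3833
-75 [ 0.4373 -0.2257] ; -70 [ 0.4409 -0.2312] ; -65 [ 0.445  -0.2363] ; -60 [ 0.4494 -0.2411] ; -55 [ 0.4543 -0.2454] ; -50 [ 0.4596 -0.2493] ; -45 [ 0.4652 -0.2527] ; -40 [ 0.471  -0.2557] ; -35 [ 0.4771 -0.2581] ; -30 [ 0.4834 -0.26  ] ; -25 [ 0.4898 -0.2613] ; -20 [ 0.4963 -0.262 ] ; -15 [ 0.5028 -0.2622] ; -10 [ 0.5093 -0.2618] ; -5 [ 0.5158 -0.2609] ; 0 [ 0.5222 -0.2594] ; 5 [ 0.5284 -0.2573] ; 10 [ 0.5344 -0.2547] ; 15 [ 0.5401 -0.2516] ; 20 [ 0.5456 -0.248 ] ; 25 [ 0.5507 -0.244 ] ; 30 [ 0.5555 -0.2395] ; 35 [ 0.5598 -0.2346] ; 40 [ 0.5638 -0.2293] ; 45 [ 0.5672 -0.2238] ; 50 [ 0.5701 -0.2179] ; 55 [ 0.5725 -0.2118] ; 60 [ 0.5744 -0.2056] ; 65 [ 0.5757 -0.1992] ; 70 [ 0.5765 -0.1927] ; 75 [ 0.5767 -0.1861] ;
```

The arm had still been settling, so the seeds are shifted. I'll redo it with seeds from the network.

```bash
cat > m.py <<'E'
from h import *
from itertools import permutations
def measure():
    c,c2=wcam();g=cv2.cvtColor(np.array(c["pixels"]),cv2.COLOR_RGB2GRAY)
    n,l,st,ce=cv2.connectedComponentsWithStats((g>140).astype(np.uint8))
    B=[]
    for x in env.pinpoint(c,"dot1")[:6]:
        u=np.array(x["xy"]);d=np.hypot(*(ce-u).T)+1e3*((st[:,4]>1500)|(st[:,4]<8));i=d.argmin()
        B.append((st[i][4],*(ce[i] if d[i]<6 else u)))
    B=[b for b in sorted(B)]
    P0=np.array([world(c2,b[1:],.038)[:2] for b in B]);a=np.radians([-75,-45,-15,15,45,75]);Q=.075*np.c_[np.cos(a),np.sin(a)]
    best=None
    for pe in permutations(range(6),len(P0)):
        P=P0;q0=Q[list(pe)];p=P-P.mean(0);q=q0-q0.mean(0);th=np.arctan2((q[:,0]*p[:,1]-q[:,1]*p[:,0]).sum(),(q*p).sum())
        R=np.array([[np.cos(th),-np.sin(th)],[np.sin(th),np.cos(th)]]);C=P.mean(0)-R@q0.mean(0);r=P-(q0@R.T+C);e=(r**2).sum()
        if best is None or e<best[0]: best=(e,C,th,R,(r*1e3).round(1).tolist(),pe)
    return best,B
if __name__=="__main__":
    b,B=measure();print([np.round(x,1).tolist() for x in B]);e,C,th,R,r,pe=b
    print(C.round(4),np.degrees(th).round(1),r,pe)
    s=env.observe();print(s["position"],s["clock"],s["wrist_force"])
    for k in range(-75,76,5):
        w=C+R@(.075*np.array([np.cos(np.radians(k)),np.sin(np.radians(k))]));print(k,w.round(4),end=' ; ')
E
python3 m.py
```

```text
[[34.0, 335.9, 172.5], [63.0, 369.7, 149.4], [114.0, 388.9, 111.2], [200.0, 387.4, 66.2], [328.0, 324.3, 4.7], [328.0, 363.6, 26.9]]
[ 0.5334 -0.2055] -64.1 [[-0.3, -0.3], [-0.0, -0.2], [-0.0, 0.1], [-0.1, 0.3], [0.7, -0.4], [-0.3, 0.4]] (0, 1, 2, 3, 5, 4)
[ 0.46874342 -0.24211425  0.23125247] 2.4833 [-0.4734706   0.98581591  0.12310834]
-75 [ 0.4768 -0.2547] ; -70 [ 0.4813 -0.2594] ; -65 [ 0.4862 -0.2638] ; -60 [ 0.4914 -0.2677] ; -55 [ 0.497  -0.2711] ; -50 [ 0.5029 -0.274 ] ; -45 [ 0.509  -0.2764] ; -40 [ 0.5152 -0.2783] ; -35 [ 0.5216 -0.2796] ; -30 [ 0.5281 -0.2803] ; -25 [ 0.5347 -0.2805] ; -20 [ 0.5412 -0.2801] ; -15 [ 0.5477 -0.2792] ; -10 [ 0.554  -0.2776] ; -5 [ 0.5603 -0.2756] ; 0 [ 0.5663 -0.273 ] ; 5 [ 0.572  -0.2698] ; 10 [ 0.5775 -0.2662] ; 15 [ 0.5826 -0.2622] ; 20 [ 0.5873 -0.2577] ; 25 [ 0.5917 -0.2528] ; 30 [ 0.5956 -0.2475] ; 35 [ 0.599  -0.2419] ; 40 [ 0.6019 -0.2361] ; 45 [ 0.6043 -0.23  ] ; 50 [ 0.6062 -0.2237] ; 55 [ 0.6075 -0.2173] ; 60 [ 0.6083 -0.2108] ; 65 [ 0.6084 -0.2043] ; 70 [ 0.608  -0.1977] ; 75 [ 0.6071 -0.1913] ;
```

```bash
python3 -m creep '[1,0.1,-0.2,-0.8,0, 1,0.2,-0.3,-1.6,0, 1,0.2,-0.3,-2.4,0, 1,0.2,-0.3,-3.2,0, 1,0.2,-0.3,-3.9,0, 1,0.2,-0.3,-4.3,0, 1,0.2,-0.3,-4.3,0, 1,0.2,-0.3,-4.3,0]'; python3 -m creep '[1,0,0,0,0, 1,0,0,0,0, 1,0,0,0,0, 1,0,0,0,0, 1,0,0,0,0, 1,0,0,0,0, 1,0,0,0,0, 1,0,0,0,0]'
python3 - <<'E'
from h import *
c,c2=wcam();cv2.imwrite("pics/w2.png",np.array(c["pixels"])[:,:,::-1]);print(env.observe()["position"])
E
```

```text
clock: 3.15
position: [0.4767, -0.2533, 0.0589]
tcp_rot: [0.983, 0.184, -0.001, -0.0]
wrist_force: [0.5, -0.1, 0.1]
opening: 0.001
finger_force: 0.0
clock: 3.82
position: [0.4772, -0.2529, 0.0594]
tcp_rot: [0.983, 0.185, 0.0, 0.0]
wrist_force: [-1.2, 0.4, 0.5]
opening: -0.002
finger_force: 0.0
[ 0.47725275 -0.25289554  0.0593202 ]
```

View pics/w2.png

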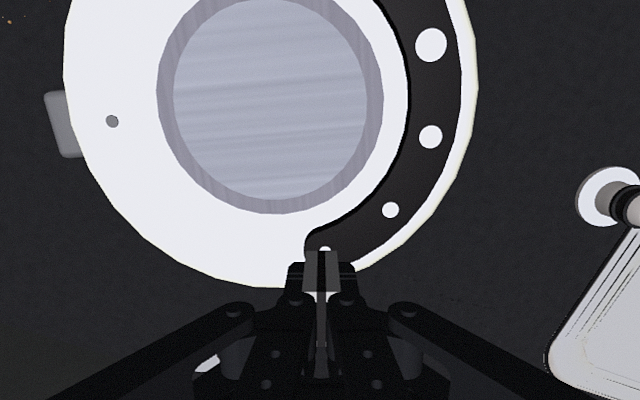

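Dot1 is just ahead of the fingertips at (325,250), with dots 2, 3 and 4 at (390,210), (430,137) and (431,45). I'll check the fit from this closer view.

Run:
```python
from h import *
c,c2=wcam();g=cv2.cvtColor(np.array(c["pixels"]),cv2.COLOR_RGB2GRAY)
n,l,st,ce=cv2.connectedComponentsWithStats((g>140).astype(np.uint8))
C=np.array([.5334,-.2055]);th=np.radians(-64.1)
for p,k in[((390,210),-45),((430,137),-15),((431,45),15)]:
    i=l[p[1],p[0]];w=world(c2,ce[i],.038)[:2];a=th+np.radians(k);m=C+.075*np.array([np.cos(a),np.sin(a)])
    print(ce[i].round(1),w.round(4),((w-m)*1e3).round(1))
s=env.observe();print(s["position"])
p=np.linalg.inv(np.array(c["hand_eye"]))[:3,3];K=np.array(c["intrinsics"]);print("tcp px",(K@p/p[2])[:2])
```

```text
[390.1 209.5] [ 0.5089 -0.2765] [ 0.  -0.1]
[430.2 136.3] [ 0.5477 -0.279 ] [0.2 0.2]
[430.6  44.5] [ 0.5826 -0.2618] [0.1 0.4]
[ 0.47724035 -0.2528711   0.05928678]
tcp px [321.53374538 268.58987119]
```

```bash
python3 -m creep '[1,0,-0.04,-0.15,0, 1,0,-0.04,-0.3,0, 1,0,-0.04,-0.42,0, 1,0,-0.04,-0.48,0, 1,0,-0.04,-0.52,0, 1,0,-0.04,-0.55,0, 1,0,-0.04,-0.58,0, 1,0,-0.04,-0.58,0]'; python3 -m creep '[1,0,0,0,0, 1,0,0,0,0, 1,0,0,0,0, 1,0,0,0,0, 1,0,0,0,0, 1,0,0,0,0, 1,0,0,0,0, 1,0,0,0,0]'
```

```text
clock: 4.58
position: [0.477, -0.2544, 0.036]
tcp_rot: [0.983, 0.185, -0.0, -0.0]
wrist_force: [-2.6, 1.4, 3.1]
opening: 0.001
finger_force: 1.2
clock: 5.25
position: [0.4772, -0.2545, 0.0361]
tcp_rot: [0.983, 0.185, 0.0, -0.0]
wrist_force: [-0.7, -0.1, 2.9]
opening: 0.004
finger_force: 1.2
```

Run:
```python
import numpy as np
C=np.array([.5334,-.2055]);f=lambda k:C+.075*np.array([np.cos(np.radians(k-64.1)),np.sin(np.radians(k-64.1))])
p=f(-75)
for k0 in range(-75,75,30):
    for j in range(1,9):
        d=((f(k0+3.75*j)-p)/.04).round(2);print(d[0],d[1],end=' ; ')
    p=p+d*.04;print()
```

```text
0.08 -0.09 ; 0.17 -0.17 ; 0.27 -0.25 ; 0.37 -0.32 ; 0.47 -0.39 ; 0.58 -0.45 ; 0.69 -0.5 ; 0.8 -0.54 ; 
0.12 -0.04 ; 0.24 -0.07 ; 0.36 -0.09 ; 0.48 -0.1 ; 0.61 -0.11 ; 0.73 -0.1 ; 0.85 -0.09 ; 0.97 -0.07 ; 
0.12 0.02 ; 0.24 0.06 ; 0.35 0.1 ; 0.47 0.15 ; 0.57 0.21 ; 0.68 0.27 ; 0.78 0.34 ; 0.87 0.42 ; 
0.09 0.08 ; 0.18 0.17 ; 0.26 0.27 ; 0.33 0.37 ; 0.4 0.47 ; 0.45 0.58 ; 0.51 0.69 ; 0.55 0.8 ; 
0.04 0.12 ; 0.06 0.24 ; 0.08 0.36 ; 0.1 0.48 ; 0.1 0.61 ; 0.1 0.73 ; 0.09 0.85 ; 0.07 0.97 ;
```

```bash
python3 -m creep '[1,0.08,-0.09,0,0, 1,0.17,-0.17,0,0, 1,0.27,-0.25,0,0, 1,0.37,-0.32,0,0, 1,0.47,-0.39,0,0, 1,0.58,-0.45,0,0, 1,0.69,-0.5,0,0, 1,0.8,-0.54,0,0]'
```

```text
clock: 5.92
position: [0.5096, -0.2765, 0.036]
tcp_rot: [0.983, 0.185, -0.0, 0.0]
wrist_force: [-2.1, 1.2, 2.2]
opening: -0.001
finger_force: 1.2
```

```bash
python3 -m creep '[1,0.12,-0.04,0,0, 1,0.24,-0.07,0,0, 1,0.36,-0.09,0,0, 1,0.48,-0.1,0,0, 1,0.61,-0.11,0,0, 1,0.73,-0.1,0,0, 1,0.85,-0.09,0,0, 1,0.97,-0.07,0,0]'
python3 - <<'E'
from h import *
s=env.observe()
c,c2=wcam()
for x in env.pinpoint(c,"dot1")[:6]: print(np.round(x["xy"]),round(x["confidence"],2),world(c2,x["xy"],.036)[:2].round(4))
E
```

```text
clock: 6.58
position: [0.5485, -0.2789, 0.0361]
tcp_rot: [0.983, 0.185, -0.0, 0.0]
wrist_force: [-1.8, -0.8, 2.6]
opening: -0.001
finger_force: 1.2
[254. 106.] 0.95 [ 0.6043 -0.2289]
[162.  62.] 0.8 [ 0.6067 -0.1917]
[316. 187.] 0.78 [ 0.5825 -0.263 ]
[226. 376.] 0.67 [ 0.4764 -0.2563]
```

The plate hasn't moved: the dots are still where predicted to within about 1 mm. I'll continue the stroke.

```bash
python3 -m creep '[1,0.12,0.02,0,0, 1,0.24,0.06,0,0, 1,0.35,0.1,0,0, 1,0.47,0.15,0,0, 1,0.57,0.21,0,0, 1,0.68,0.27,0,0, 1,0.78,0.34,0,0, 1,0.87,0.42,0,0]'; python3 -m creep '[1,0.09,0.08,0,0, 1,0.18,0.17,0,0, 1,0.26,0.27,0,0, 1,0.33,0.37,0,0, 1,0.4,0.47,0,0, 1,0.45,0.58,0,0, 1,0.51,0.69,0,0, 1,0.55,0.8,0,0]'
```

```text
clock: 7.35
position: [0.5834, -0.2619, 0.0361]
tcp_rot: [0.983, 0.185, 0.0, 0.0]
wrist_force: [-0.5, -1.8, 3.2]
opening: -0.001
finger_force: 1.2
clock: 8.02
position: [0.6052, -0.2296, 0.0362]
tcp_rot: [0.983, 0.185, 0.0, 0.0]
wrist_force: [-0.4, -1.5, 2.4]
opening: -0.002
finger_force: 1.2
```

```bash
python3 -m creep '[1,0.04,0.12,0,0, 1,0.06,0.24,0,0, 1,0.08,0.36,0,0, 1,0.1,0.48,0,0, 1,0.1,0.61,0,0, 1,0.1,0.73,0,0, 1,0.09,0.85,0,0, 1,0.07,0.97,0,0]'; python3 -m creep '[1,0,0,0,0, 1,0,0,0,0, 1,0,0,0,0, 1,0,0,0,0, 1,0,0,0,0, 1,0,0,0,0, 1,0,0,0,0, 1,0,0,0,0]'
python3 - <<'E'
from h import *
for n in("top",):
    c=env.camera(n);cv2.imwrite("pics/top2.png",cv2.resize(np.array(c["pixels"])[100:300,250:500,::-1],None,fx=3,fy=3))
    for x in env.pinpoint(c,"warm_plate")[:1]: print(world(c,x["xy"],0).round(4))
E
```

```text
clock: 8.68
position: [0.6077, -0.1908, 0.0361]
tcp_rot: [0.983, 0.185, 0.0, 0.0]
wrist_force: [0.6, -1.6, 2.4]
opening: 0.0
finger_force: 1.2
clock: 9.35
position: [0.6076, -0.1913, 0.0361]
tcp_rot: [0.983, 0.185, -0.0, -0.0]
wrist_force: [0.1, 1.5, 3.3]
opening: -0.001
finger_force: 1.2
[ 0.5397 -0.2108  0.    ]
```

View pics/top2.png

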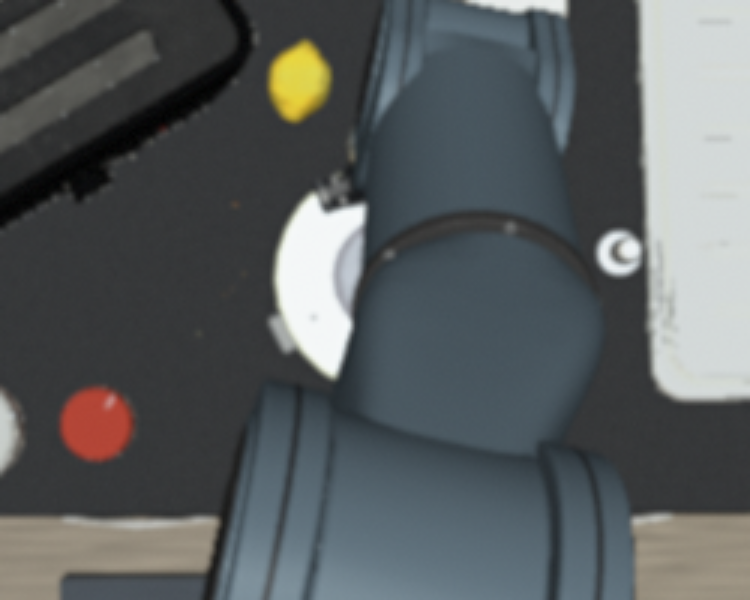

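The plate's inlet is at crop pixel (283,333), which is (344,211) in the full image and unchanged. The bystanders in view are where they were, and the tip rests on dot6 with about 3 N. I'll hand in.

```bash
python3 -c "
from bench import env
print(env.finish_job())"
```

```text
the job is handed in; nothing more can be done
None
```

I stroked the closed fingertips along the touch track from dot 1 through dot 6 and handed the job in at about 9.4 s; the tips are still resting on the largest dot at about 3 N, with no sign in the images that the plate or the bystanders in view moved.

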